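# Check the inner door, then open the hatch's outer door

### The job

The low metal pass-through hatch on the counter has a lift-up door at each end: the inner door has a round wooden knob on top, the outer door a flat upright wooden plate. First feel that the inner door is shut by pressing down on its knob until it is firmly home (it may stand slightly open), and only then lift the outer door by its plate about 8 cm and let go so that it stays up. The two doors must never be open at the same time.

Things in the scene. Friction and masses are not known exactly. Their poses are not given: they have to be found in the camera images.
- inner_knob (a point): Centre of the top face of the inner door's round wooden knob (34 mm across, 18 mm high, on a 14 mm steel stem), 168 mm above the counter when the door is shut. Axes: z up, x along the door's width, y square to the door. The loose tiffin lid with a small knob (88 mm across, 25 mm high) on the box's top between the doors is not a door.
- outer_tab (a point): Grip point of the outer door's flat upright wooden plate, 60 mm wide (x axis, along the door) and 20 mm thick (y axis, square to the door), z up. Shut, the plate stands from 128 to 178 mm above the counter and this point lies at 157 mm, 21 mm below the plate's top edge and 32 mm above the box's top. It rises with the door.
- inner_door (a joint): Height of the inner door above shut, m: 0 shut, 0.10 fully up; starts at 0 to 0.02. Stays where left (counterbalanced); slides with about 1.5 N, so a 5 N push takes it to its stop. Each door is a 152 x 6 mm steel sheet at one end of a fixed aluminium box, 184 mm wide, 244 mm long, flat top 125 mm high. The box's place and turn vary, and which end is inner.
- outer_door (a joint): Height of the outer door above shut, m: 0 shut (its start), 0.10 fully up (hard stop). Stays where left (counterbalanced); slides straight up with about 1.5 N. The two doors are parallel, 230 mm apart, at opposite ends of the box.

How it is judged:
By the outcome, as a careful person would: the job done as asked, in the order asked, and still so for the second after the job is handed in, with the robot touching nothing.
It also fails if it takes over 37 s, if anything falls off the work surface, if the arm or the gripper's body presses on something with over 40 N, if the wrist force passes 120 N, or if a joint passes its speed limit or range.

### The arm

A 6-joint arm with a two-finger parallel gripper is mounted at the origin on the work surface. World frame = base frame: x ahead of the robot, y to its left, z up, the work surface at z = 0. Lengths are in mm, angles in rad, forces in N, time in s.
With the tool pointing down it reaches from about 300 to 775 mm from the base axis. Payload 14.6 kg.
Tool frame: the origin (TCP) lies on the centre line of the jaws, within the pads' length; the fingertips stand 19 mm ahead of it and the grasp point (between the pads) is the TCP (bot.tip_reach is the distance from the TCP to the fingertips, in mm); y points along the fingers, x is the direction in which the jaws open and shut, and the axes are right-handed (so a half turn about y gives the same grasp; the last joint's range is limited). The gripper opens to 85 mm and grips with 20 to 120 N. Pads are 22 mm wide; open, the fingers measure 114 mm over their backs; the gripper's body (76 mm by 85 mm) begins 54 mm behind the grasp point. The pads swing forward as they close: fully open they stand 13 mm farther back than shut.
Start: joints at [1.169, 0.3, 1.521, -0, 1.321, -0.067], TCP at [180.716, 519.453, 250.281] pointing down, gripper open.
Joint ranges: [-3.03, 3.03], [-0.79, 2.21], [0.23, 2.52], [-1.04, 4.18], [0, 3.07], [-2.55, 2.55]. Speed limits (rad/s): [2.22, 2.22, 2.57, 3.14, 3.14, 3.14].

### API

Orientations are given as a unit quaternion [w, x, y, z].
In Python, from rig import bot gives the robot as it stands. Calls block until the motion is done:
- bot.move_to(position, orientation): joint-space move of the TCP to a pose.
- bot.servo_line(position, attitude=None, speed=150, until_force=None): straight line of the TCP; attitude=None keeps the orientation; speed is the mean speed in mm/s. With until_force (N) it stops when the force on the tool has changed by that much, and returns True; else False.
- bot.move_joints(angles): joint-space move.
- bot.move_gripper(opening, grip_force=None): finger opening in mm; grip_force is the grip in N (None keeps the last); returns when the fingers have stopped.
- bot.dwell(seconds).
- bot.ik(position, orientation): joint angles nearest the present ones, or None.
- bot.read_state(): the state.
- bot.read_camera(name): name is "scene" or "top" or "wrist"; returns a dict with "image" (480x640x3 uint8, blue, green, red), "depth" (480x640 float32, mm along the optical axis (not along the pixel's ray), 0 where there is no reading), "fovy" (degrees; the focal length in pixels is half the picture's height over the tangent of half this angle, whatever the lens; pixels are square), "cx", "cy" (the principal point, pixels), "eye" and "attitude" of the camera in the world; the wrist camera has in their place "mount" (4x4, takes a point from camera to tool coordinates, whose origin is the TCP and whose axes are the tool frame's). Camera axes: x right, y down, z forward; pixel columns grow to the right and rows downward; lengths in mm; the calibration is good to about 2 mm. The wrist camera is an equidistant fisheye: a pixel r from the principal point sees the ray r / f radians off the axis. A picture is of the moment at which its call begins: read the wrist's pose just before it.
A pose or a line that the arm cannot do raises bot.MotionError and nothing moves.
- bot.finish_job(): hands the job in, once; it reports no verdict.
The state is a dict: "clock": time; "joint_positions": joint angles; "qvel": joint speeds; "effort": joint torques, N m; "ee_pos": TCP position; "tool_rot": TCP orientation; "ft_force": force on the tool from outside, world axes, zero at the start; "moment": the same for the moment, N m; "grip_width": finger opening in mm.
Only numpy, scipy, OpenCV 4.12 (cv2) and the standard library are available. Lean on these libraries where they do the work, as an engineer would, in place of code of your own. Each camera call takes 0.05 s, during which the arm holds its last target. There are 200 camera calls.

## Working session

There is one attempt and no reset: what is moved stays moved. The work goes in short steps, each a Python script; the robot and the scene stay as the last script left them, time stands still between calls to the robot, and variables do not carry over. Pictures are saved under pics/ and viewed, about 8 in all and at most 12, crops included, and the job is handed in when it is done.

```bash
ls; mkdir -p pics
cat > cap.py <<'E'
from rig import bot
import cv2, numpy as np, pickle
s=bot.read_state(); print(s)
d={}
for n in("scene","top","wrist"):
    c=bot.read_camera(n); d[n]=c
    print(n,{k:v for k,v in c.items() if k not in("image","depth")})
    cv2.imwrite(f"pics/{n}0.png",c["image"])
d["state"]=s
pickle.dump(d,open("cap0.pkl","wb"))
E
python3 cap.py
```

```text
pics
{'clock': 0.0, 'joint_positions': array([ 1.16942111e+00,  3.00449671e-01,  1.52162783e+00,  2.42110328e-05,
        1.32073936e+00, -6.66270635e-02]), 'qvel': array([ 0.00019767, -0.00070675, -0.00089716,  0.00093551,  0.00023506,
        0.00089649]), 'effort': array([ 1.72585012e-03, -5.43498516e+01, -3.61794698e+01,  1.80379521e-05,
        4.01411962e-03, -3.89436877e-05]), 'ee_pos': array([180.61084752, 519.24751509, 249.71329024]), 'tool_rot': array([-0.5760911 ,  0.57653047,  0.40934114, -0.41008718]), 'ft_force': array([ 0.57804347, -0.193089  , -0.1902391 ]), 'moment': array([-0.01814829,  0.02023289,  0.04239262]), 'grip_width': 85.09443121662359}
scene {'fovy': 57.1552421931609, 'cx': 320.3027628421481, 'cy': 236.52792109871254, 'eye': array([ 537.49606248, -348.74658483,  713.81462154]), 'attitude': array([-0.28990925,  0.95574592, -0.04825291,  0.01319198])}
top {'fovy': 57.58921203227358, 'cx': 318.3469201894513, 'cy': 249.72420547708705, 'eye': array([525.09159117,  53.22716703, 774.70148053]), 'attitude': array([-0.01919305,  0.7070565 , -0.70625557,  0.03009667])}
wrist {'fovy': 65.70646984690485, 'cx': 319.5759414431014, 'cy': 245.40292235454893, 'mount': array([[ 9.99999587e-01, -6.19033215e-04,  6.65514656e-04,
        -5.78069014e-01],
       [-8.22276898e-04, -3.04180765e-01,  9.52613975e-01,
        -1.22913316e+02],
       [-3.87262934e-04, -9.52614129e-01, -3.04181149e-01,
         7.86126503e+01],
       [ 0.00000000e+00,  0.00000000e+00,  0.00000000e+00,
         1.00000000e+00]])}
```

View pics/scene0.png

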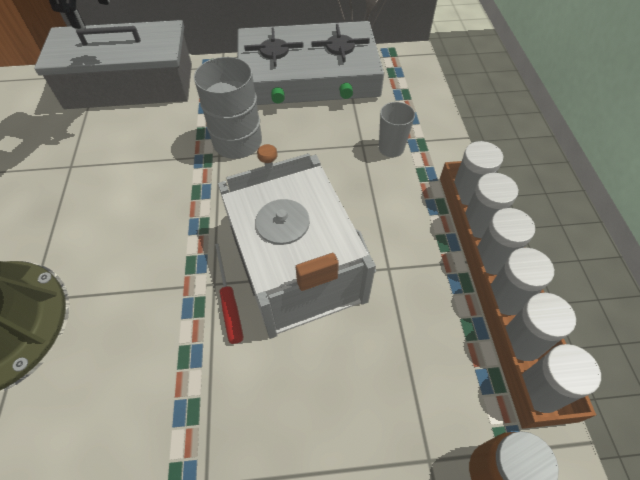

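View pics/top0.png

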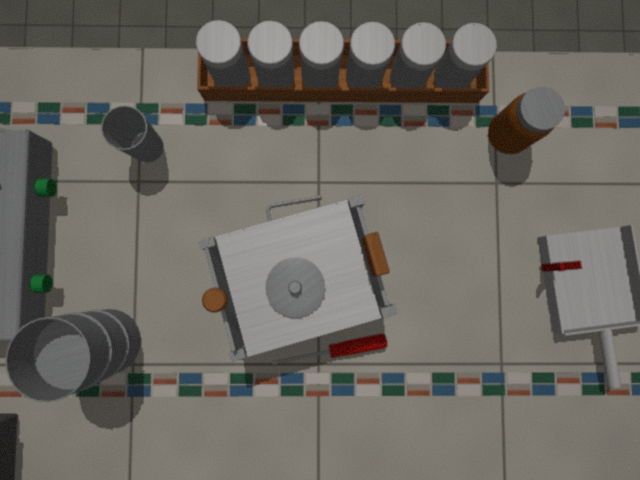

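Scene view: knob at (267,153), plate at (317,270), and the lid at (282,220) between them. Top view: knob at (214,299), plate at (376,255). I'll measure both by colour mask, with depth and two-view rays.

```bash
cat > vis.py <<'E'
import cv2, numpy as np, pickle
from scipy.spatial.transform import Rotation as R
def rot(q): return R.from_quat(np.roll(q,-1))
def rays(c,uv):
    f=240/np.tan(np.radians(c["fovy"])/2); uv=np.atleast_2d(uv).astype(float)
    d=np.c_[(uv[:,0]-c["cx"])/f,(uv[:,1]-c["cy"])/f,np.ones(len(uv))]
    return rot(c["attitude"]).apply(d)
def on_plane(c,uv,z):
    r=rays(c,uv); return c["eye"]+r*((z-c["eye"][2])/r[:,2])[:,None]
def blob(c,seed):
    h=cv2.cvtColor(c["image"],cv2.COLOR_BGR2HSV)
    m=cv2.inRange(h,(4,90,40),(20,255,255))
    n,l,st,ce=cv2.connectedComponentsWithStats(m)
    k=l[seed[1],seed[0]]; assert k>0
    return l==k
def pts(c,m):
    v,u=np.nonzero(m); z=c["depth"][v,u]; ok=z>0
    return c["eye"]+rays(c,np.c_[u,v][ok])*z[ok][:,None]
def tri(c1,p1,c2,p2):
    a,b=rays(c1,p1)[0],rays(c2,p2)[0]
    s=np.linalg.lstsq(np.c_[a,-b],c2["eye"]-c1["eye"],rcond=None)[0]
    A,B=c1["eye"]+a*s[0],c2["eye"]+b*s[1]
    return (A+B)/2,np.linalg.norm(A-B)
E
cat > m.py <<'E'
from vis import *
np.set_printoptions(precision=1,suppress=True)
d=pickle.load(open("cap0.pkl","rb"))
cen={}
for nm,seeds in (("knob",{"top":(214,299),"scene":(267,153)}),("plate",{"top":(376,255),"scene":(317,270)})):
    for cn,s in seeds.items():
        c=d[cn]; m=blob(c,s); P=pts(c,m)
        zt=np.percentile(P[:,2],90) if nm=="knob" else np.percentile(P[:,2],97)
        T=P[P[:,2]>zt-5]
        # silhouette / top-face
        v,u=np.nonzero(m); ok=c["depth"][v,u]>0
        uv=np.c_[u,v][ok][P[:,2]>zt-5]
        r=cv2.minAreaRect(T[:,:2].astype(np.float32))
        cu=cv2.minAreaRect(uv.astype(np.float32))[0]; cen[nm,cn]=cu
        print(nm,cn,m.sum(),"z pct",np.percentile(P[:,2],[2,50,90,97]),"top mean",T.mean(0),"rect",np.round(r[0],1),np.round(r[1],1),round(r[2],1),"uv",np.round(cu,1))
    print(nm,"tri",tri(d["top"],cen[nm,"top"],d["scene"],cen[nm,"scene"]))
# box corner direction: box top points at z 125 from top view depth
c=d["top"]; P=pts(c,np.ones((480,640),bool))
B=P[(abs(P[:,2]-125)<4)]
K=tri(d["top"],cen["plate","top"],d["scene"],cen["plate","scene"])[0]
B=B[np.linalg.norm(B[:,:2]-K[:2],axis=1)<330]
# dominant component via image raster
img=np.zeros((1000,1000),np.uint8); ij=(B[:,:2]+[0,500]).astype(int)
ij=ij[(ij>=0).all(1)&(ij<1000).all(1)]; img[ij[:,0],ij[:,1]]=1
img=cv2.morphologyEx(img,cv2.MORPH_CLOSE,np.ones((5,5)))
n,l,st,ce=cv2.connectedComponentsWithStats(img); k=1+np.argmax(st[1:,4])
q=np.argwhere(l==k)-[0,500]
print("box",cv2.minAreaRect(q.astype(np.float32)))
# heights around tool path
for n,uv in (("can",(55,355)),("lidknob",(294,288)),("cup",(130,125))): 
    u,v=uv; z=c["depth"][v,u]; print(n,c["eye"]+rays(c,uv)[0]*z)
z=P.reshape(-1,3); near=z[(z[:,2]>60)]
print("state",d["state"]["ee_pos"])
E
python3 m.py
```

```text
knob top 489 z pct [177.8 185.3 186.8 187.4] top mean [499.2 183.6 185.3] rect [499.2 184.1] [32.2 30.8] 90.0 uv [214.  299.5]
knob scene 281 z pct [174.1 184.6 186.3 187. ] top mean [499.7 180.9 184.8] rect [499.5 182.5] [30.9 31. ] 18.5 uv [266.4 151.3]
knob tri (array([499.2, 184.6, 181.4]), np.float64(0.0862424333147551))
plate top 755 z pct [136.3 178.3 179.9 180.6] top mean [561.6 -35.9 178.6] rect [561.8 -36. ] [58.5 19. ] 15.9 uv [376.7 253.5]
plate scene 1053 z pct [134.7 174.  179.1 179.8] top mean [561.7 -38.8 178.2] rect [562.  -37.8] [58.2 19.6] 15.5 uv [316.5 264.5]
plate tri (array([561.9, -36.6, 174. ]), np.float64(0.03186187437503497))
box ((529.7698364257812, 74.89147186279297), (185.1818084716797, 237.10467529296875), 15.780754089355469)
can [416.3 426.5 124. ]
lidknob [514.   78.3 149.5]
cup [789.  363.4  41.7]
state [180.6 519.2 249.7]
```

Measured positions:

| Item | Position (mm) | Check |
|---|---|---|
| Knob | (499.3, 183), top ≈185 | 168 when shut, so the inner door stands ≈17 mm open |
| Plate | (562, −37), top 179 | 178 stated |

The knob and plate are 229 mm apart (230 stated). The line between them gives a turn of 15.9°, which agrees with the box outline at 15.8°. Next I approach the knob from high up and press it.

```bash
cat > geo.py <<'E'
import numpy as np
from scipy.spatial.transform import Rotation as R
K=np.array([499.3,183.2]); T=np.array([561.9,-37.2])
n=(T-K)/np.linalg.norm(T-K)
def quat(s):
    x=np.r_[s*n,0]; y=np.array([0,0,-1.]); return np.roll(R.from_matrix(np.c_[x,y,np.cross(x,y)]).as_quat(),1)
E
python3 - <<'E'
from rig import bot
from geo import *; from vis import *
np.set_printoptions(precision=3,suppress=True)
d=pickle.load(open("cap0.pkl","rb"))
for cn in("top","scene"):
    P=pts(d[cn],np.ones((480,640),bool)); Q=P[(P[:,0]>250)&(P[:,0]<560)&(P[:,1]>260)&(P[:,1]<520)]
    print(cn,"max obstacle z",np.percentile(Q[:,2],99.5),"y min of tall",Q[Q[:,2]>60][:,1].min())
h=np.percentile(Q[:,2],99.5); print("tip_reach",bot.tip_reach)
best=[]
for s in(1,-1):
    q=quat(s); a=bot.ik([*K,230],q); b=bot.ik([*T,157],q); c=bot.ik([*T,310],q); print(s,a,b,c)
    if a is not None and b is not None and c is not None: best.append((max(abs(a[5]),abs(b[5])),s))
s=min(best)[1]; open("sgn","w").write(str(s)); print("s",s)
assert h<280
p=bot.read_state()["ee_pos"]
bot.servo_line([p[0],p[1],340],speed=200)
bot.move_gripper(0,30)
bot.move_to([*K,340],quat(s))
bot.servo_line([*K,225],speed=120)
st=bot.read_state(); print(st["clock"],st["ee_pos"],st["ft_force"],st["grip_width"])
c=bot.read_camera("wrist"); cv2.imwrite("pics/w1.png",c["image"])
c=bot.read_camera("scene"); cv2.imwrite("pics/s1.png",c["image"][60:360,100:500])
E
```

```text
top max obstacle z 179.2099707275504 y min of tall 346.45174109492933
scene max obstacle z 178.62996975268 y min of tall 344.0440763636033
tip_reach 19.0
1 [ 0.283  0.277  1.599 -0.     1.266  1.577] [-0.131  0.421  1.585 -0.     1.136  1.163] [-0.131  0.292  1.393 -0.     1.456  1.163]
-1 [ 0.283  0.277  1.599 -0.     1.266 -1.565] [-0.131  0.421  1.585 -0.     1.136 -1.979] [-0.131  0.292  1.393 -0.     1.456 -1.979]
s 1
4.3167 [499.569 183.308 225.737] [ 0.954 -0.124  0.381] -0.1827961362880713
```

View pics/w1.png

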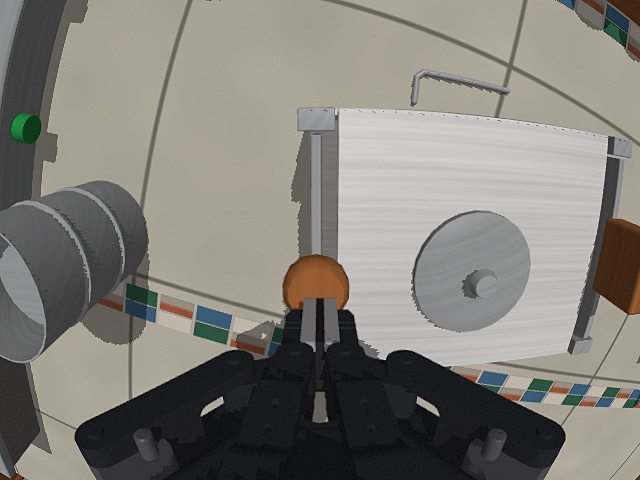

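The wrist view shows the knob at (316,285) directly ahead of the closed fingertips at (320,300). The door sheet is visible in its frame. Now I press it down.

Run:
```python
from rig import bot
from geo import *; from vis import *
np.set_printoptions(precision=2,suppress=True)
hit=bot.servo_line([*K,176],speed=25,until_force=14)
st=bot.read_state(); print(hit,st["clock"],st["ee_pos"],st["ft_force"])
bot.dwell(0.3)
st=bot.read_state(); print(st["clock"],st["ee_pos"],st["ft_force"])
c=bot.read_camera("scene"); cv2.imwrite("pics/s2.png",c["image"][60:360,100:500])
bot.servo_line([*K,260],speed=120)
d={"top":bot.read_camera("top"),"scene":bot.read_camera("scene"),"clock":bot.read_state()["clock"]}
pickle.dump(d,open("cap1.pkl","wb")); print(d["clock"])
c=d["scene"]; cv2.imwrite("pics/s3.png",cv2.resize(c["image"][110:350,180:420],(600,600)))
P=pts(c,np.ones((480,640),bool)); h=cv2.cvtColor(c["image"],cv2.COLOR_BGR2HSV)
m=cv2.inRange(h,(4,90,40),(20,255,255))>0
P=pts(c,m)
for p,nm in((K,"knob"),(T,"plate")):
    Q=P[np.linalg.norm(P[:,:2]-p,axis=1)<40]; print(nm,len(Q),Q.mean(0) if len(Q) else 0,np.percentile(Q[:,2],[10,50,90,97]) if len(Q) else 0)
```

```text
True 5.8083 [499.34 183.22 186.99] [-2.26 -1.44  7.85]
6.1083 [499.36 183.21 187.  ] [-2.99 -1.11  7.45]
7.025
knob 264 [499.62 178.87 166.65] [161.06 167.94 169.64 169.98]
plate 1050 [561.85 -42.84 165.84] [141.82 173.53 178.99 179.65]
```

View pics/s3.png

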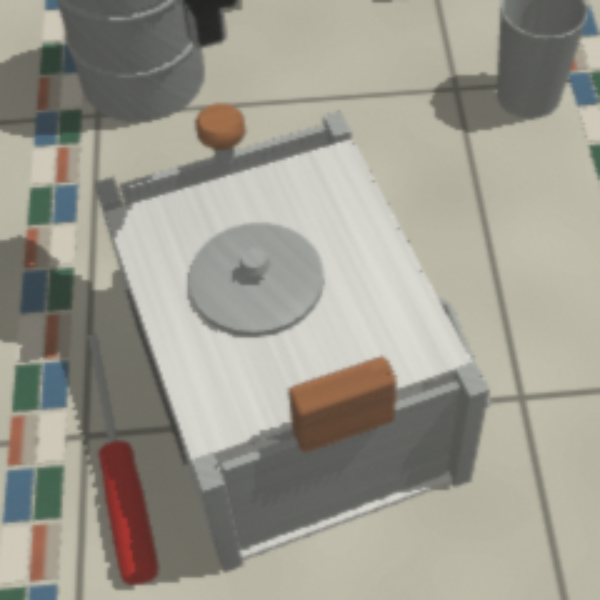

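The knob top is now at 168–169 mm. The press stopped with the fingertips at 168.0 mm against a held ~7.5 N, so the inner door is home. The view shows the knob lowered and the plate unmoved. Next is the outer door.

Run:
```python
from rig import bot
from geo import *; from vis import *
np.set_printoptions(precision=2,suppress=True)
q=quat(1)
def show(t):
    st=bot.read_state(); print(t,round(st["clock"],2),st["ee_pos"],st["ft_force"],st["grip_width"])
bot.move_to([*T,260],q); bot.move_gripper(55,40)
print("bumped",bot.servo_line([*T,157],speed=80,until_force=10)); show("down")
c=bot.read_camera("scene"); cv2.imwrite("pics/s4.png",cv2.resize(c["image"][110:350,180:420],(600,600)))
bot.move_gripper(0,40); show("grip")
```

```text
bumped False
down 9.94 [562.12 -37.22 157.52] [ 0.27  0.15 -0.64] 54.943344114260576
grip 10.39 [561.66 -36.14 157.35] [-3.66  9.74  4.71] 19.541129863783024
```

View pics/s4.png

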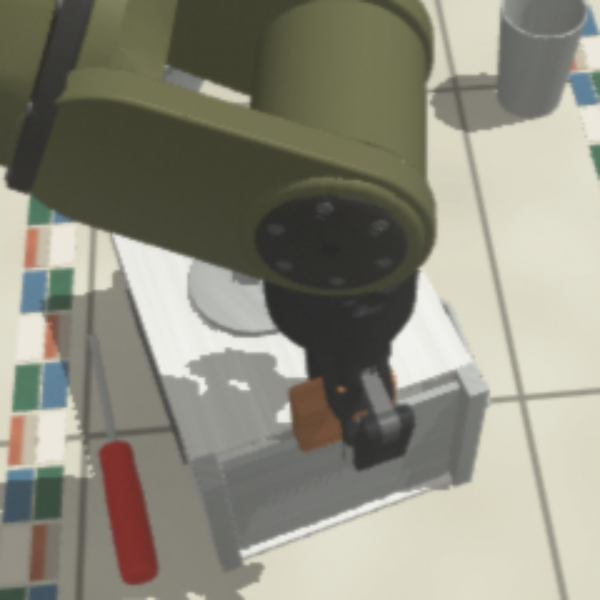

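The view shows the jaws either side of the plate. The fingers closed to 19.5 mm on the 20 mm plate, with a ~1 mm centring offset, so I lift from the settled position.

Run:
```python
from rig import bot
from geo import *; from vis import *
np.set_printoptions(precision=2,suppress=True)
def show(t):
    st=bot.read_state(); print(t,round(st["clock"],2),st["ee_pos"],st["ft_force"],st["grip_width"]); return st
p=bot.read_state()["ee_pos"]
bot.servo_line([p[0],p[1],p[2]+81],speed=50); show("up")
bot.dwell(0.2); bot.move_gripper(50); st=show("open"); p=st["ee_pos"]
bot.servo_line([p[0],p[1],p[2]+85],speed=80); show("clear")
bot.move_to([380,-330,380],quat(1)); show("away")
d={"top":bot.read_camera("top"),"scene":bot.read_camera("scene")}
for cn,c in d.items():
    m=cv2.inRange(cv2.cvtColor(c["image"],cv2.COLOR_BGR2HSV),(4,90,40),(20,255,255))>0
    P=pts(c,m)
    for p,nm in((K,"knob"),(T,"plate")):
        Q=P[np.linalg.norm(P[:,:2]-p,axis=1)<40]; print(cn,nm,len(Q),np.percentile(Q[:,2],[10,50,90,97]) if len(Q) else 0)
cv2.imwrite("pics/s5.png",d["scene"]["image"])
```

```text
up 12.17 [561.64 -36.07 238.5 ] [-2.99  5.25  1.43] 19.76818767119793
open 12.77 [561.69 -36.32 238.35] [-0.55 -0.32 -0.16] 50.36660852856428
clear 13.98 [561.57 -36.3  322.76] [-0.21 -0.23 -0.  ] 49.9315991485581
away 15.3 [ 380.56 -329.44  379.71] [-0.19 -0.31  1.  ] 50.014626393136474
top knob 454 [165.98 168.54 170.04 170.66]
top plate 1041 [231.99 259.44 261.04 261.6 ]
scene knob 264 [160.82 167.75 169.56 170.02]
scene plate 1400 [221.33 252.01 260.16 260.78]
```

View pics/s5.png

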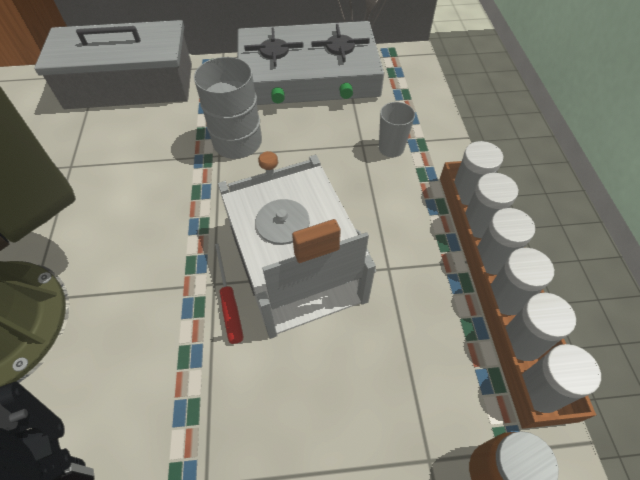

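The outer door stands up, with its plate at (317,240) and its top about 81 mm higher. The inner knob at (268,160) is still down at 168 mm. The arm is clear at lower left, so I hand the job in.

```bash
python3 -c "
from rig import bot
print(bot.read_state()['clock']); print(bot.finish_job())"
```

```text
15.4
the job is handed in; nothing more can be done
None
```

The job is done and handed in at 15.4 s of the 37 s allowed.

- **Inner door:** it stood about 17 mm open. I pressed the knob down with closed fingers until the force stop at 14 N. The fingertips ended at 168.0 mm, the stated shut height, with about 7.5 N still held. The cameras then put the knob's top at about 168–170 mm.
- **Outer door:** only after that, I gripped the plate (19.5 mm measured, 20 mm stated), lifted it 81 mm and let go. With the arm moved away, both cameras showed the plate's top at 260–261 mm. That is about 81 mm above where it started, so the door stayed up.
- **Both doors:** the inner knob still read about 168 mm in the last pictures, so the doors were not open together.

No check failed. The one small disagreement was about 1 mm in centring on the plate. It gave a side force of about 10 N while gripping, well under the limits, so I lifted from the settled position.

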